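# Bring the loose hinge leaf to the jamb leaf and hold it ready for the pin

### The job

Pick up the loose steel hinge leaf, lower its knuckle between the two knuckles of the leaf on the blue jamb block so that the holes line up, with the upright flange on the robot's side, and keep holding it there, level and still, so that the pin could be pushed straight through. The job finishes while the gripper is still holding the leaf: do not let go. Leave the other things on the bench alone.

Things in the scene. Friction and masses are not known exactly. Their poses are not given: they have to be found in the camera images.
- hinge_leaf: loose bare-steel hinge leaf, about 0.16 kg, 76 x 40 x 56 mm, standing on its flange and its barrel. Origin on the underside (table level at the start); +x points from flange to knuckle, z up; symmetric about y = 0. A 7 mm thick, 40 mm wide plate at z = 8.5 to 15.5 mm joins the upright flange (x = -34 to -24) to x = +16 mm; a 24 mm wide neck goes on to the knuckle
- leaf_eye (a point): centre of the loose leaf's knuckle: one barrel 24 mm long along the leaf's y, 24 mm outside diameter, with a 12 mm through hole. It lies 30 mm ahead (+x) of and 12 mm above the leaf's origin; the barrel's top is 24 mm above the leaf's underside
- leaf_grip (a point): point to grip from above on the loose leaf's upright flange (10 mm thick along the leaf's x, 40 mm wide along y, 56 mm tall): mid-thickness, 44 mm above the leaf's underside, 12 mm below the flange's top edge, 59 mm behind (-x) and 32 mm above the knuckle axis
- jamb_block: fixed blue block, 40 (x) x 90 (y) x 88 mm, on a dark 64 x 130 x 10 mm foot. Origin: underside centre at table level; its front, -x, faces roughly to the robot; y runs along the hinge axis. A steel leaf on top carries two knuckles (24 mm outside diameter, 12 mm holes, at y = -34 to -14 and +14 to +34 mm) in front. A 7 mm brass pin sticks out of the +y knuckle to y = +79 mm, not into the gap
- jamb_eye (a point): middle of the 28 mm gap on the common axis of the jamb's two knuckles, 92 mm above the table, 36 mm in front (-x) of the block's origin: the leaf's knuckle centre comes here. The gap is open above and in front; under it a rigid brass V seat, 18 mm wide, just carries a 24 mm barrel lowered from above when its axis is in line. The seat does not keep the leaf level
- immersion_oil: bystander: brown bottle with black cap, 29 x 29 x 72 mm, at the left; origin at its underside
- lens_cleaner: bystander: white bottle with red cap, 34 x 34 x 94 mm, at the left; origin at its underside
- timer: bystander: white bench timer, 58 x 66 x 18 mm, at the right, near the robot; origin at its underside
- filter_cube: bystander: black 38 mm filter cube with a violet round window, near the robot; origin at its underside
- driver: bystander: screwdriver with a red handle, 17 x 150 x 17 mm, lying near the robot; origin at its underside
There are look-alikes about, which are no part of the job. There is more than one size of the hinge_leaf; the job needs the larger.

How it is judged:
By the outcome, as a careful person would: the job done as asked, in the order asked, and still so for the second after the job is handed in, while the arm keeps its last pose, push and grip.
It also fails if it takes over 38 s, if anything falls off the work surface, if the arm or the gripper's body presses on something with over 40 N, if the wrist force passes 120 N, or if a joint passes its speed limit or range.

### The arm

A 6-joint arm with a two-finger parallel gripper is mounted at the origin on the work surface; the furniture and walls round the work are solid. World frame = base frame: x ahead of the robot, y to its left, z up, the work surface at z = 0. Lengths are in mm, angles in rad, forces in N, time in s.
With the tool pointing down it reaches from about 275 to 750 mm from the base axis. Payload 10.2 kg.
Tool frame: the origin (TCP) lies on the centre line of the jaws, within the pads' length; the fingertips stand 17 mm ahead of it and the grasp point (between the pads) lies 2 mm behind it (r.nose_length is the z of the fingertips in the tool frame, in mm); z points along the fingers, y is the direction in which the jaws open and shut (so a half turn about z gives the same grasp; the last joint's range is limited). The gripper opens to 88 mm and grips with 3 to 60 N. Pads are 18 mm wide; open, the fingers measure 123 mm over their backs; the gripper's body (75 mm by 187 mm) begins 45 mm behind the grasp point.
Start: joints at [-1.411, 0.313, 1.498, -0, 1.331, -0.223], TCP at [196.086, -487.013, 255.72] pointing down, gripper open.
Joint ranges: [-2.94, 2.94], [-0.97, 2.17], [0.19, 2.56], [-1.23, 4.37], [0.02, 3.11], [-2.88, 2.88]. Speed limits (rad/s): [2.39, 2.39, 3.01, 3.14, 3.14, 3.14].

### API

Orientations are given as [roll, pitch, yaw] about the fixed x, y, z axes, in that order (R = Rz(yaw) Ry(pitch) Rx(roll)).
In Python, from station import r gives the robot as it stands. The module is installed in compiled form; this text tells all that it offers. Calls block until the motion is done:
- r.move_to(position, orientation): joint-space move of the TCP to a pose.
- r.move_straight(position, speed=150, rot=None): straight line of the TCP; rot=None keeps the orientation; speed is the mean speed in mm/s.
- r.set_joints(angles): joint-space move.
- r.grip(opening, strength=None): finger opening in mm; strength is the grip in N (None keeps the last); returns when the fingers have stopped.
- r.dwell(seconds).
- r.ik(position, orientation): joint angles nearest the present ones, or None.
- r.grab_frame(name): name is "scene" or "top" or "wrist"; returns a dict with "pixels" (384x512x3 uint8, blue, green, red), "fx", "fy", "cx", "cy" (pixels), "D" ([k1, k2, p1, p2, k3] as OpenCV has them; the pictures are not rectified), "pose" (4x4, takes a point from camera to world coordinates). Camera axes: x right, y up, looking along -z (the intrinsics and any distortion apply to the point x, -y, -z); pixel columns grow to the right and rows downward; lengths in mm; the calibration is good to about 2 mm. A picture is of the moment at which its call begins. There is no depth.
A pose or a line that the arm cannot do raises r.Unreachable and nothing moves.
- r.sign_off(): hands the job in, once; it reports no verdict.
Trained networks look in the newest picture that a camera, given by its name, has taken for a name from the list of things; names that differ only in an ending like _2 or _b are one class to them, and where a whole thing is asked for, a point or a joint stands for the part that bears it (a point fixed in the world has none). Each returns a list of dicts, best first, with "conf" (0 to 1); they miss things now and then, are a little off and sometimes report something else, mostly with a low value. They report only what shows in the picture. A call takes as long as a camera call. They do not tell look-alikes from the thing itself.
- r.find_in(camera, target): "at" ([column, row] in pixels, amid what is visible of it).
- r.regions_of(camera, target): "pixels" (384x512 bool, what is visible of it) and "at" ([column, row] in pixels, amid what is visible of it).
Readings, each from a call of its own:
- r.get_time_s(): time.
- r.get_q(): joint angles.
- r.get_dq(): joint speeds.
- r.get_effort(): joint torques, N m.
- r.get_ee_pos(): TCP position.
- r.get_tool_rot(): TCP orientation.
- r.get_wrist_force(): force on the tool from outside, world axes, zero at the start.
- r.get_moment(): the same for the moment, N m.
- r.get_gripper_width(): finger opening in mm.
Only numpy, scipy, OpenCV 4.12 (cv2) and the standard library are available. Lean on these libraries where they do the work, as an engineer would, in place of code of your own. Each camera call takes 0.05 s, during which the arm holds its last target.

## Working session

There is one attempt and no reset: what is moved stays moved. The work goes in short steps, each a Python script; the robot and the scene stay as the last script left them, time stands still between calls to the robot, and variables do not carry over. Pictures are saved under pics/ and viewed, and the job is handed in when it is done.

```bash
mkdir -p pics; ls; cat > h.py <<'E'
import numpy as np, cv2
from station import r
def K(f): return np.array([[f['fx'],0,f['cx']],[0,f['fy'],f['cy']],[0,0,1.]])
def ray(f,p):
    u=cv2.undistortPoints(np.array([[p]],float),K(f),np.array(f['D'],float))[0,0]
    T=np.array(f['pose']); d=T[:3,:3]@np.array([u[0],-u[1],-1.]); return T[:3,3],d/np.linalg.norm(d)
def atz(f,p,z):
    o,d=ray(f,p); return o+d*(z-o[2])/d[2]
def proj(f,P):
    T=np.array(f['pose']); c=(np.asarray(P,float).reshape(-1,3)-T[:3,3])@T[:3,:3]; c=c*[1,-1,-1]
    return cv2.projectPoints(c,np.zeros(3),np.zeros(3),K(f),np.array(f['D'],float))[0][:,0]
E
python3 - <<'E'
from h import *
import pickle
for c in ('scene','top','wrist'):
    f=r.grab_frame(c); cv2.imwrite(f'pics/a_{c}.png',f['pixels']); pickle.dump(f,open(f'a_{c}.pkl','wb'))
    print(c,f['fx'],f['cx'],f['cy'],f['D'],np.round(f['pose'],2).tolist())
    for t in ('hinge_leaf','leaf_eye','leaf_grip','jamb_block','jamb_eye','filter_cube','driver','timer'):
        print(t,[(np.round(d['at'],1).tolist(),round(d['conf'],2)) for d in r.find_in(c,t)])
print(r.get_time_s(), r.nose_length)
E
```

```text
pics
scene 495.4584008310829 255.43176026665364 188.02146257461303 [-0.19475987  0.          0.          0.          0.        ] [[0.53, 0.47, -0.71, -538.74], [-0.85, 0.31, -0.43, -560.45], [0.01, 0.83, 0.56, 911.58], [0.0, 0.0, 0.0, 1.0]]
hinge_leaf [([311.9, 229.0], 0.75), ([345.0, 241.6], 0.69)]
leaf_eye [([343.0, 240.0], 0.87), ([311.5, 228.1], 0.58)]
leaf_grip [([340.1, 235.4], 0.78), ([312.1, 229.1], 0.51)]
jamb_block []
jamb_eye [([271.1, 194.3], 0.79)]
filter_cube []
driver [([242.2, 232.5], 0.51)]
timer [([326.9, 265.4], 0.59)]
top 377.1913606876935 258.4758839058415 184.6128767673359 [-0.01596863  0.          0.          0.          0.        ] [[0.0, 0.99, -0.13, 336.65], [-1.0, 0.0, 0.0, 64.65], [0.0, 0.13, 0.99, 960.69], [0.0, 0.0, 0.0, 1.0]]
hinge_leaf [([365.7, 162.8], 0.89), ([335.7, 171.5], 0.75)]
leaf_eye [([363.7, 165.5], 0.97), ([332.1, 171.2], 0.78), ([151.4, 201.0], 0.28)]
leaf_grip [([332.1, 170.6], 0.77), ([366.4, 165.3], 0.64), ([151.9, 218.2], 0.31)]
jamb_block [([263.8, 145.4], 0.9)]
jamb_eye [([262.4, 149.4], 0.97)]
filter_cube [([181.0, 204.8], 0.51)]
driver [([264.3, 211.8], 0.48)]
timer [([373.7, 212.8], 0.65)]
wrist 267.8926311453048 257.38405674499285 189.50686286030754 [-0.01908953  0.          0.          0.          0.        ] [[0.37, 0.89, 0.25, 257.78], [-0.93, 0.36, 0.1, -463.15], [-0.0, -0.26, 0.96, 383.71], [0.0, 0.0, 0.0, 1.0]]
hinge_leaf []
leaf_eye []
leaf_grip []
jamb_block []
jamb_eye []
filter_cube []
driver []
timer []
1.35 17.0
```

```bash
python3 - <<'E'
import cv2
a=cv2.imread('pics/a_top.png'); cv2.imwrite('pics/a_topz.png',cv2.resize(a[110:250,130:400],None,fx=2.95,fy=2.95,interpolation=cv2.INTER_CUBIC))
a=cv2.imread('pics/a_scene.png'); cv2.imwrite('pics/a_scz.png',cv2.resize(a[140:290,190:380],None,fx=4,fy=4,interpolation=cv2.INTER_CUBIC))
E
```

```text
(no output)
```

View pics/a_topz.png

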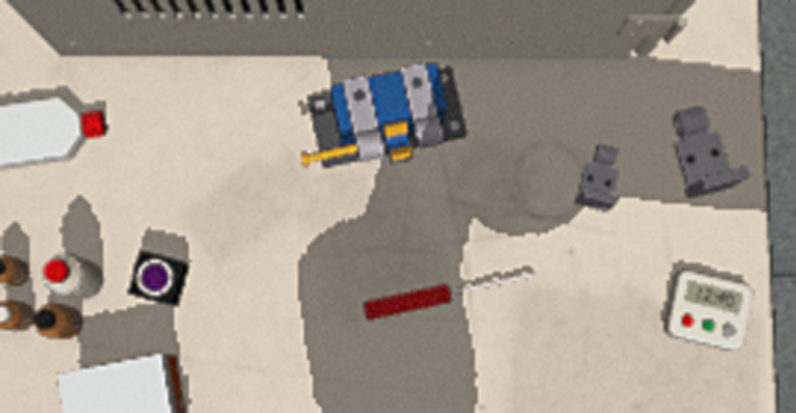

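View pics/a_scz.png

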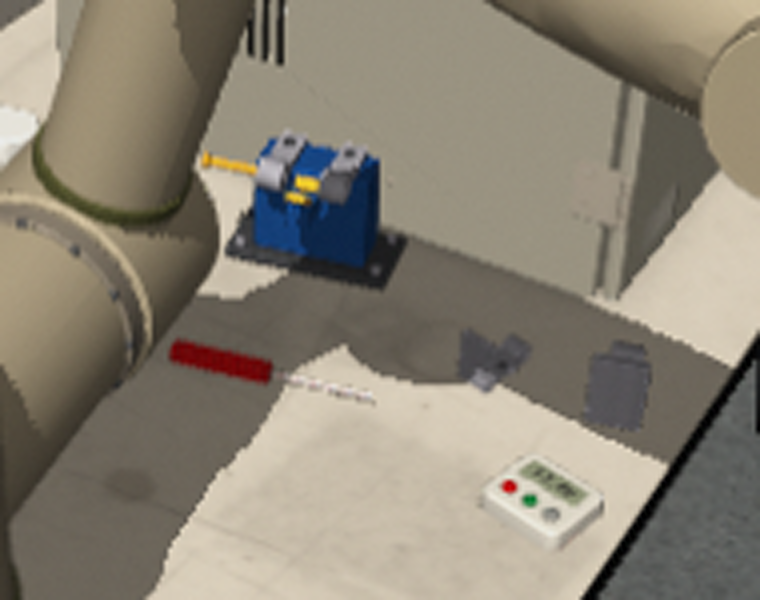

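View pics/a_scene.png

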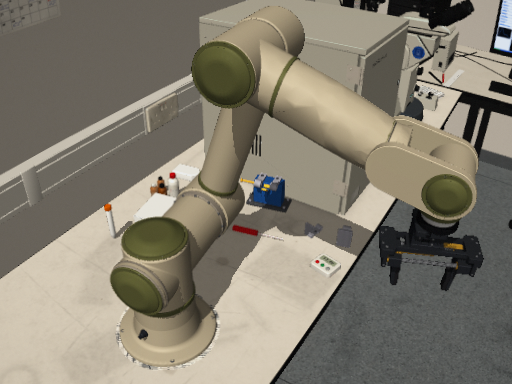

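The larger leaf is the right-hand one, at about (369,162) in the top image, with its knuckle up and to the left and its flange at the bottom. The smaller look-alike is at (333,170). The jamb is at about (262,149), turned slightly.

```bash
python3 - <<'E'
from h import *
import pickle
f=pickle.load(open('a_top.pkl','rb'))
z=lambda a,b:(130+a/2.95,110+b/2.95)
for n,p,h in (('knuckle',z(690,122),24),('flangeL',z(690,190),56),('flangeR',z(742,172),56),('jeye',(262.4,149.4),92),
  ('jambtopL',z(338,98),88),('jambtopR',z(440,65),88),('k+',z(370,145),104),('k-',z(428,130),104),('cab',z(330,57),0),('cab',z(650,57),0),('tableedge',z(765,150),0)):
    print(n,np.round(p),np.round(atz(f,p,h),1))
x=atz(f,(365.7,162.8),15); print(x)
T=np.array(pickle.load(open('a_wrist.pkl','rb'))['pose'])
print(r.get_tool_rot(), r.get_ee_pos(), T[:3,:3]@[0,0,-1])
E
```

```text
knuckle [364. 151.] [ 546.5 -207.1   24. ]
flangeL [364. 174.] [ 482.  -195.7   56. ]
flangeR [382. 168.] [ 497.2 -239.5   56. ]
jeye [262. 149.] [535.5  51.8  92. ]
jambtopL [245. 143.] [551.3  94.   88. ]
jambtopR [279. 132.] [578.7  11.9  88. ]
k+ [255. 159.] [509.7  68.2 104. ]
k- [275. 154.] [521.8  22.6 104. ]
cab [242. 129.] [610.3 104.3   0. ]
cab [350. 129.] [ 610.9 -180.6    0. ]
tableedge [389. 161.] [ 526.8 -279.5    0. ]
[ 518.67574158 -213.2598945    15.        ]
[-3.14155954e+00  4.83883148e-06  3.82795512e-01] [ 196.0825196  -487.00634065  255.72026111] [-0.24512317 -0.09863613 -0.96446127]
```

```bash
python3 - <<'E'
from h import *
import pickle
yaw=np.pi/2+0.28
for i,p in enumerate([(515,-205,230),(505,-235,165)]):
    r.move_to(p,[np.pi,0,yaw]); print(r.get_time_s())
    f=r.grab_frame('wrist'); cv2.imwrite(f'pics/b{i}.png',f['pixels']); pickle.dump(f,open(f'b{i}.pkl','wb'))
    for t in ('hinge_leaf','leaf_eye','leaf_grip'):
        print(t,[(np.round(d['at'],1).tolist(),round(d['conf'],2)) for d in r.find_in('wrist',t)])
E
python3 -c "
import cv2,numpy as np
cv2.imwrite('pics/b.png',np.vstack([cv2.imread('pics/b0.png'),cv2.imread('pics/b1.png')])[:,:,:][:, :])
for i in (0,1): cv2.imwrite(f'pics/bb{i}.png',cv2.resize(cv2.imread(f'pics/b{i}.png'),(800,600),interpolation=cv2.INTER_CUBIC))"
```

```text
2.925
hinge_leaf [([263.0, 106.4], 0.92), ([255.2, 178.0], 0.81)]
leaf_eye [([254.0, 178.7], 0.62), ([262.1, 107.5], 0.57)]
leaf_grip [([259.1, 104.4], 0.84), ([254.5, 180.5], 0.58)]
3.5167
hinge_leaf [([280.1, 78.7], 0.73), ([270.7, 169.7], 0.61)]
leaf_eye [([270.0, 171.2], 0.97), ([279.9, 79.1], 0.57)]
leaf_grip [([277.6, 76.6], 0.89)]
```

View pics/bb0.png

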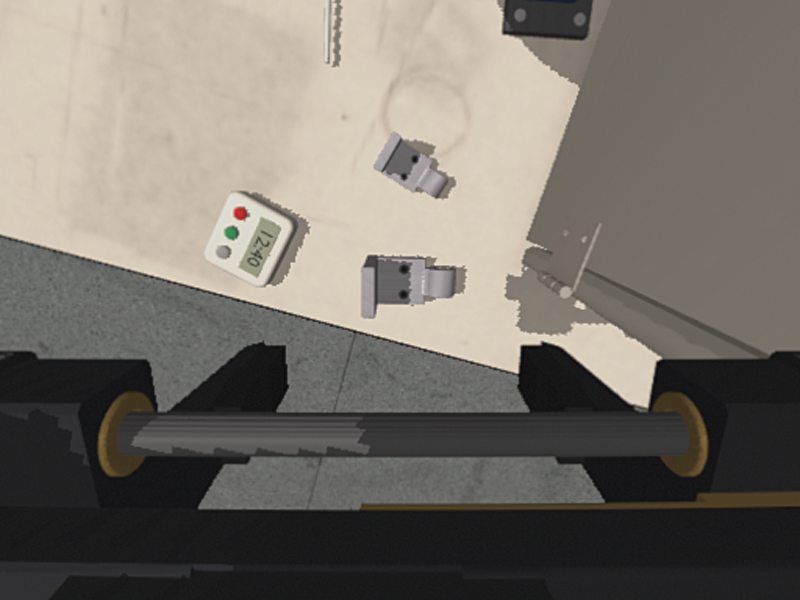

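View pics/bb1.png

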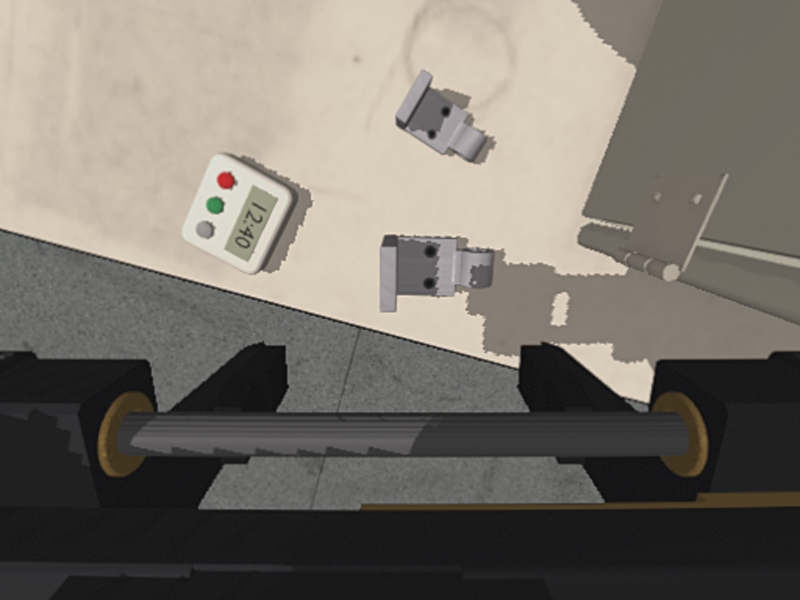

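```bash
python3 -c "
import cv2
a=cv2.imread('pics/b1.png')[140:210,230:330]; cv2.imwrite('pics/b1z.png',cv2.resize(a,None,fx=8,fy=8,interpolation=cv2.INTER_NEAREST))"
```

```text
(no output)
```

View pics/b1z.png

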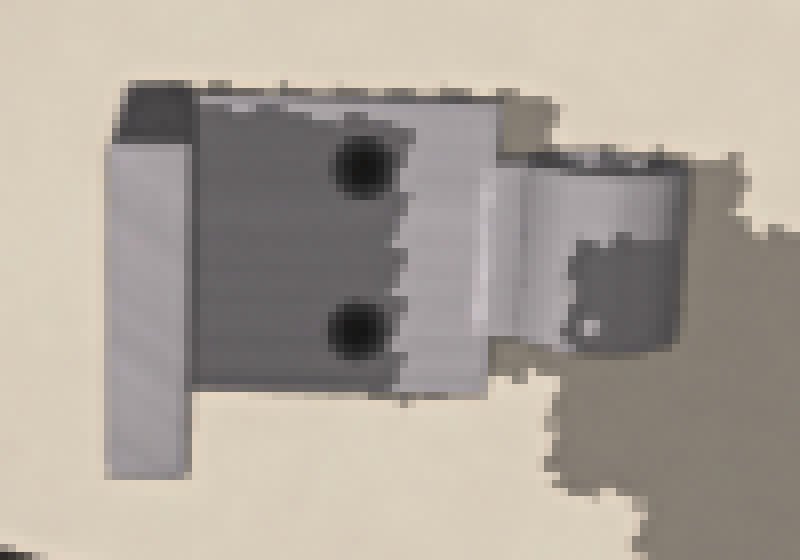

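Clear zoom of the leaf. The flange's top face has its corners at (107,144), (190,144), (188,479) and (107,479) in the zoom, and the plate's end corners are at (499,101) and (488,396). I'll fit the pose to these.

```bash
python3 - <<'E'
from h import *
import pickle
from scipy.optimize import least_squares
f=pickle.load(open('b1.pkl','rb'))
z=np.array([(107,144),(190,144),(188,479),(107,479),(499,101),(488,396)])
px=np.array([230,140])+z/8-.5
M=np.array([(-34,20,56),(-24,20,56),(-24,-20,56),(-34,-20,56),(16,20,15.5),(16,-20,15.5)],float)
def W(p,M):
    c,s=np.cos(p[2]),np.sin(p[2]); return M@np.array([[c,s,0],[-s,c,0],[0,0,1]])+[p[0],p[1],p[3] if len(p)>3 else 0]
for x0 in ([518,-213,.28],[518,-213,.28,0]):
    s=least_squares(lambda p:(proj(f,W(p,M))-px).ravel(),x0)
    print(s.x,np.round(s.fun.reshape(-1,2),2).tolist()); 
    p=s.x
    print('grip',W(p,np.array([[-29,0,44.]])),'eye',W(p,np.array([[30,0,12.]])))
E
```

```text
[ 5.19914799e+02 -2.19120801e+02  2.66857227e-01] [[-0.65, -0.51], [0.21, -0.37], [0.08, 0.64], [-0.56, 0.51], [0.71, -0.24], [0.35, 0.11]]
grip [[ 491.94127069 -226.76813624   44.        ]] eye [[ 548.85293099 -211.20976479   12.        ]]
[ 5.20264406e+02 -2.20164674e+02  2.68860602e-01 -5.28075898e+00] [[-0.31, -0.08], [0.3, 0.03], [0.27, 0.12], [-0.14, 0.01], [0.05, 0.13], [-0.19, -0.21]]
grip [[ 492.30625465 -227.86803497   38.71924102]] eye [[ 549.1866315  -212.1956794     6.71924102]]
```

```bash
python3 - <<'E'
from h import *
import pickle
yaw=np.pi/2+0.268; o=[np.pi,0,yaw]
r.grip(34,45)
r.move_to((492.2,-227.3,110),o)
print(r.get_time_s(), r.get_gripper_width())
r.move_straight((492.2,-227.3,42),speed=100); print(r.get_wrist_force())
r.grip(0,45); print(r.get_gripper_width(), r.get_wrist_force(),r.get_ee_pos())
r.move_straight((492.2,-227.3,170),speed=150)
print(r.get_time_s(), r.get_gripper_width(),r.get_wrist_force(),r.get_moment())
f=r.grab_frame('wrist'); cv2.imwrite('pics/c0.png',f['pixels']); pickle.dump(f,open('c0.pkl','wb'))
cv2.imwrite('pics/cc0.png',cv2.resize(f['pixels'],(800,600),interpolation=cv2.INTER_CUBIC))
E
```

```text
4.9667 33.94748163810635
[-0.19426095 -0.47812906 -0.0573344 ]
9.377010525150457 [-0.57330767 -0.15932591  4.18037896] [ 492.30349234 -227.38502573   42.31476147]
7.2833 9.873062777470738 [ 0.54626689 -0.54969215 -1.76771772] [-0.04239782 -0.10107701 -0.01805746]
```

View pics/cc0.png

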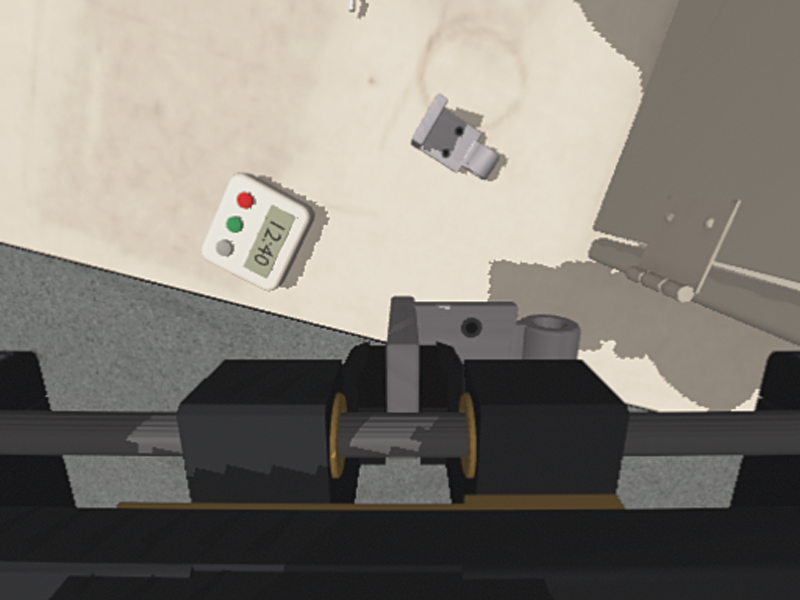

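Leaf is gripped: width 9.9 mm for a 10 mm flange. Its +y end and the barrel hole show at about (551,325). Next I'll look at the jamb.

```bash
python3 - <<'E'
from h import *
import pickle
o=[np.pi,0,np.pi/2+0.26]
r.move_to((478,-27,220),o)
for i in (1,2):
    if i==2: r.move_straight((485,-50,200),speed=120)
    print(r.get_time_s(), r.get_ee_pos())
    f=r.grab_frame('wrist'); cv2.imwrite(f'pics/c{i}.png',f['pixels']); pickle.dump(f,open(f'c{i}.pkl','wb'))
    for t in ('jamb_block','jamb_eye','leaf_eye'):
        print(t,[(np.round(d['at'],1).tolist(),round(d['conf'],2)) for d in r.find_in('wrist',t)])
    cv2.imwrite(f'pics/cc{i}.png',cv2.resize(f['pixels'],(800,600),interpolation=cv2.INTER_CUBIC))
E
```

```text
8.175 [478.16946618 -27.83005585 219.56135154]
jamb_block [([341.4, 117.0], 0.57)]
jamb_eye [([341.5, 117.8], 0.97), ([294.3, 213.9], 0.34)]
leaf_eye [([295.1, 215.6], 0.9)]
8.7833 [484.89319196 -50.45244063 199.5467986 ]
jamb_block [([348.0, 92.4], 0.62)]
jamb_eye [([347.4, 93.8], 0.57), ([296.9, 212.3], 0.48)]
leaf_eye [([293.8, 215.3], 0.87)]
```

View pics/cc1.png

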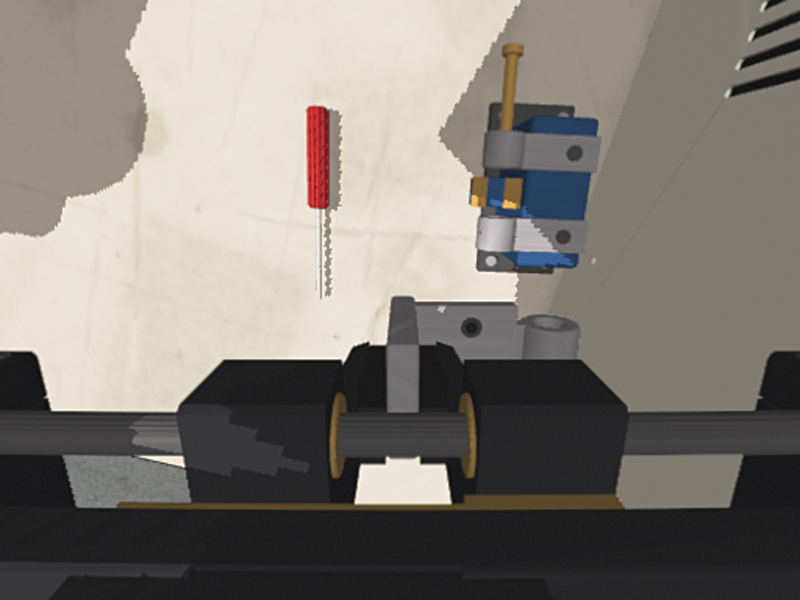

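View pics/cc2.png

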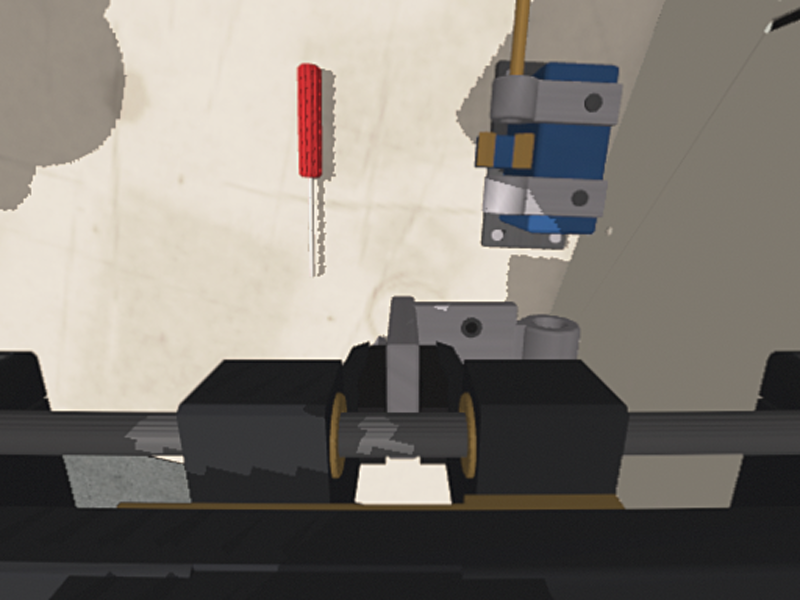

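Both views show the jamb clearly: pin knuckle at (505,150) and the other knuckle at (497,233) in cc1, seat between them. I'll zoom in for corner picks.

```bash
python3 -c "
import cv2
a=cv2.imread('pics/c1.png')[60:180,290:390]; cv2.imwrite('pics/c1z.png',cv2.resize(a,None,fx=5,fy=5,interpolation=cv2.INTER_NEAREST)) 
a=cv2.imread('pics/c2.png')[30:165,295:405]; cv2.imwrite('pics/c2z.png',cv2.resize(a,None,fx=4,fy=4,interpolation=cv2.INTER_NEAREST)) 
a=cv2.imread('pics/c2.png')[180:240,240:380]; cv2.imwrite('pics/c2l.png',cv2.resize(a,None,fx=5,fy=5,interpolation=cv2.INTER_NEAREST))"
```

```text
(no output)
```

View pics/c1z.png

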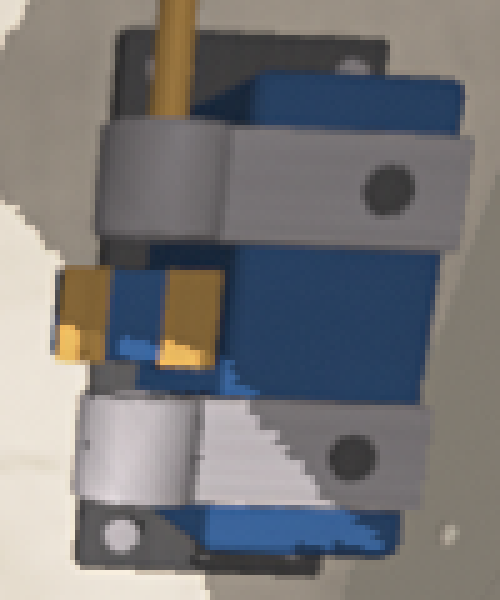

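View pics/c2z.png

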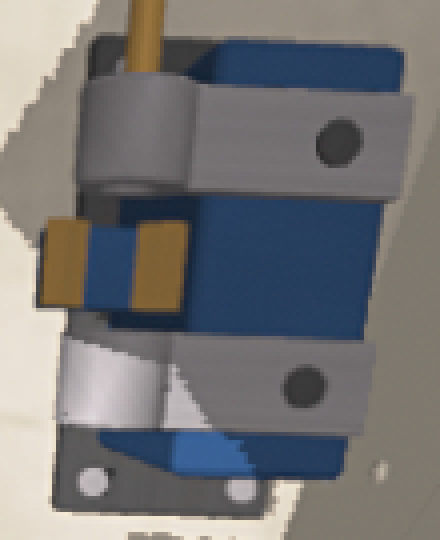

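View pics/c2l.png

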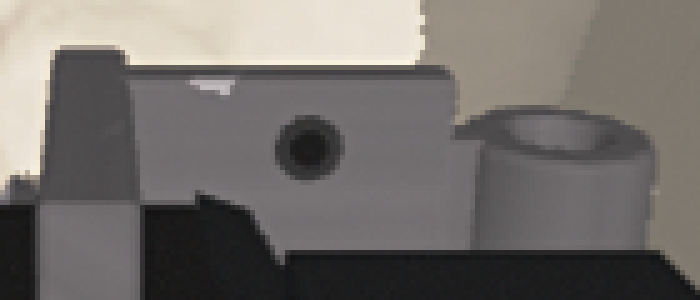

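```bash
cat > fit.py <<'E'
from h import *
import pickle
from scipy.optimize import least_squares
from scipy.spatial.transform import Rotation as Ro
f1,f2=[pickle.load(open(f'c{i}.pkl','rb')) for i in (1,2)]
z1=lambda a:np.array([290,60])+np.array(a,float)/5-.5
z2=lambda a:np.array([295,30])+np.array(a,float)/4-.5
zl=lambda a:np.array([240,180])+np.array(a,float)/5-.5
M1=np.array([(-20,45,88),(20,45,88),(-36,34,104),(-36,14,104),(-36,-14,104),(-36,-34,104),(-32,65,10),(32,65,10),(-32,-65,10)],float)
P1=z1([(258,73),(465,80),(166,120),(158,239),(141,396),(134,502),(120,30),(388,40),(75,565)])
M2=np.array([(-36,34,104),(-36,14,104),(-36,-14,104),(-36,-34,104),(-20,45,88),(20,45,88),(-32,65,10),(-32,-65,10),(32,-65,10)],float)
P2=z2([(138,76),(132,186),(116,341),(110,427),(220,42),(403,50),(92,37),(53,508),(265,517)])
w=np.array([1,1,1,1,1,1,.6,.6,.6])[:,None]; w2=np.array([1,1,1,1,1,1,.6,.6,.6])[:,None]
th=np.linspace(0,2*np.pi,181); 
def W(p,M):
    c,s=np.cos(p[2]),np.sin(p[2]); return M@np.array([[c,s,0],[-s,c,0],[0,0,1]])+[p[0],p[1],p[3] if len(p)>3 else 0]
L=[(f1,34,z1([103,117])[0]),(f1,14,z1([95,236])[0]),(f1,-14,z1([82,396])[0]),(f1,-34,z1([75,500])[0]),
   (f2,34,z2([85,75])[0]),(f2,14,z2([78,180])[0]),(f2,-14,z2([62,338])[0]),(f2,-34,z2([55,424])[0])]
def res(p):
    e=[(w*(proj(f1,W(p,M1))-P1)).ravel(),(w2*(proj(f2,W(p,M2))-P2)).ravel()]
    for f,y,u in L:
        C=np.c_[-36+12*np.cos(th),0*th+y,92+12*np.sin(th)]; e.append([proj(f,W(p,C))[:,0].min()-u])
    return np.concatenate(e)
for x0 in ([556,55,.26],[556,55,.26,0]):
    s=least_squares(res,x0,loss='soft_l1'); p=s.x
    print('jamb',np.round(p,3),'rms',np.sqrt(np.mean(res(p)**2)),'eye',W(p,np.array([[-36,0,92.]])))
    if len(p)==4: print(np.round(res(p)[:36].reshape(-1,2),1).tolist(),np.round(res(p)[36:],1))
# held leaf
ML=np.array([(-34,20,56),(-24,20,56),(-34,20,0),(-24,20,0),(16,20,8.5),(30,12,0),(30,12,6),(30,12,18)],float)
PL=zl([(38,203),(140,203),(55,48),(125,50),(448,67),(565,105),(561,112),(561,153)])
def Wl(q,M): return Ro.from_euler('xyz',[0,q[4],q[3]]).apply(M)+q[:3]
tcp=np.array([484.9,-50.45,199.55]); 
for k in (3,4,5):
    g=lambda q:np.concatenate([q,[.26,0][k-3:]])
    s=least_squares(lambda q:(proj(f2,Wl(g(q),ML))-PL).ravel(),np.r_[tcp+[28,8,-42],.26,0][:k])
    q=g(s.x); print('leaf',np.round(q,3),'rms',np.sqrt(np.mean(s.fun**2)),'eye',Wl(q,np.array([[30,0,12.]])), 'grip nominal eye', tcp+np.array([59*np.cos(.26),59*np.sin(.26),2-32]))
print(np.round(s.fun.reshape(-1,2),1).tolist())
E
python3 fit.py; python3 -c "
from station import r; print(r.get_ee_pos(),r.get_tool_rot(),r.get_time_s())"
```

```text
jamb [5.5153e+02 5.2018e+01 2.2000e-01] rms 1.663758648904942 eye [[516.39757957  44.16358028  92.        ]]
jamb [ 5.53272e+02  5.35010e+01  2.21000e-01 -7.80800e+00] rms 1.4661953448615674 eye [[518.14693346  45.61071147  84.19199981]]
[[-1.1, -0.3], [-0.0, 0.4], [3.2, 0.0], [2.5, -0.2], [2.8, -0.1], [2.1, 0.2], [-0.6, -0.1], [-0.8, 0.2], [-0.6, -0.1], [4.1, 0.3], [2.9, -0.1], [3.4, -2.8], [2.4, 0.1], [-1.2, 0.1], [0.2, 0.5], [-0.6, 0.1], [-0.7, 0.1], [-1.3, 0.0]] [-0.5 -0.8 -0.7 -1.  -1.2 -1.6 -0.5 -0.7]
leaf [ 5.11360e+02 -4.22390e+01  1.58739e+02  2.60000e-01  0.00000e+00] rms 2.0472405985266464 eye [[540.35120917 -34.52610193 170.73946676]] grip nominal eye [541.91700871 -35.28224744 169.55      ]
leaf [ 5.11342e+02 -4.22380e+01  1.58768e+02  2.59000e-01  0.00000e+00] rms 2.047074158514233 eye [[540.33942339 -34.54907401 170.76830094]] grip nominal eye [541.91700871 -35.28224744 169.55      ]
leaf [ 5.12557e+02 -4.27740e+01  1.56359e+02  2.68000e-01 -2.40000e-02] rms 1.9402844522306433 eye [[541.19211984 -34.89979174 169.0884994 ]] grip nominal eye [541.91700871 -35.28224744 169.55      ]
[[-1.3, 0.4], [-0.1, 0.4], [0.9, -0.2], [2.0, -0.6], [0.9, -0.6], [-5.2, -0.2], [-1.6, 1.2], [4.5, -0.8]]
[485.07383993 -49.76622828 200.35381848] [3.14103912e+00 2.90771109e-04 1.83114352e+00] 8.9833
```

```bash
python3 - <<'E'
s=open('fit.py').read()
s=s.replace("w=np.array([1,1,1,1,1,1,.6,.6,.6])[:,None]; w2=np.array([1,1,1,1,1,1,.6,.6,.6])[:,None]",
"w=np.ones((9,2)); w[2:6,0]=0; w[6:]=.7; w2=np.ones((9,2)); w2[:4,0]=0; w2[6:]=.7; w2[2]=0")
s=s.replace("(30,12,0),(30,12,6),(30,12,18)],","(30,12,0),(30,12,12)],").replace("(565,105),(561,112),(561,153)","(565,105),(561,133)")
s=s.replace("(proj(f2,Wl(g(q),ML))-PL).ravel()","((proj(f2,Wl(g(q),ML))-PL)*np.array([[1,1]]*5+[[0,1],[1,1]])).ravel()")
open('fit.py','w').write(s)
E
python3 fit.py
```

```text
jamb [5.52646e+02 5.25560e+01 2.26000e-01] rms 1.011869965040141 eye [[517.55885182  44.49883809  92.        ]]
jamb [ 5.54122e+02  5.39090e+01  2.25000e-01 -8.05600e+00] rms 0.3422833457642902 eye [[519.02644341  45.89195219  83.94415055]]
[[-0.4, -0.4], [0.7, 0.1], [0.0, -0.0], [0.0, -0.2], [0.0, -0.1], [0.0, 0.1], [-0.3, -0.2], [-0.6, 0.1], [-0.2, -0.2], [0.0, 0.4], [0.0, -0.1], [0.0, -0.0], [0.0, 0.0], [-0.4, 0.0], [1.0, 0.3], [-0.3, 0.2], [-0.2, 0.1], [-0.9, -0.1]] [ 0.3  0.1  0.3 -0.  -0.4 -0.7  0.6  0.4]
leaf [ 5.11535e+02 -4.31530e+01  1.56110e+02  2.60000e-01  0.00000e+00] rms 0.4676915922451296 eye [[540.52686404 -35.44073466 168.11017593]] grip nominal eye [541.91700871 -35.28224744 169.55      ]
leaf [ 5.11474e+02 -4.31610e+01  1.56220e+02  2.57000e-01  0.00000e+00] rms 0.45958710870796793 eye [[540.48743363 -35.53179839 168.21953346]] grip nominal eye [541.91700871 -35.28224744 169.55      ]
leaf [ 5.11788e+02 -4.32790e+01  1.55656e+02  2.60000e-01 -6.00000e-03] rms 0.42432732293730757 eye [[540.70902103 -35.59855709 167.84609382]] grip nominal eye [541.91700871 -35.28224744 169.55      ]
[[-0.6, 0.3], [0.5, 0.4], [-0.1, -0.2], [0.9, -0.6], [-0.4, -0.4], [-0.0, 0.0], [-0.3, 0.2]]
```

```bash
cat > joint.py <<'E'
import io,contextlib
with contextlib.redirect_stdout(io.StringIO()):
    exec(open('fit.py').read())
fb=pickle.load(open('b1.pkl','rb'))
PB=np.array([230,140])+np.array([(107,144),(190,144),(188,479),(107,479),(499,101),(488,396)])/8-.5
MB=np.array([(-34,20,56),(-24,20,56),(-24,-20,56),(-34,-20,56),(16,20,15.5),(16,-20,15.5)],float)
def cor(f,c):
    f=dict(f); T=np.eye(4); T[:3,:3]=Ro.from_rotvec(c[3:6]).as_matrix(); T[:3,3]=c[:3]
    f['pose']=np.array(f['pose'])@T; f['fx']=f['fx']*(1+c[6]); f['fy']=f['fy']*(1+c[6]); return f
wl=np.array([[1,1]]*5+[[0,1],[1,1]])
tcp2=np.array([484.9,-50.45,199.55])
def R(v,sig=(2,.01,.004)):
    j=v[:3]; l=v[3:6]; s=v[6]; c=v[7:14]
    g1,g2,gb=cor(f1,c),cor(f2,c),cor(fb,c)
    e=[(w*(proj(g1,W(j,M1))-P1)).ravel(),(w2*(proj(g2,W(j,M2))-P2)).ravel()]
    for f,y,u in L:
        C=np.c_[-36+12*np.cos(th),0*th+y,92+12*np.sin(th)]; e.append([proj(g1 if f is f1 else g2,W(j,C))[:,0].min()-u])
    e.append((proj(gb,W(l,MB))-PB).ravel())
    # held leaf: leaf y offset s, grip point at TCP
    yaw=.26; ex=np.array([np.cos(yaw),np.sin(yaw),0]); ey=np.array([-np.sin(yaw),np.cos(yaw),0])
    o=tcp2+29*ex+s*ey-[0,0,42.3]
    e.append((wl*(proj(g2,Ro.from_euler('z',yaw).apply(ML)+o)-PL)).ravel())
    # link s with table pose: grip pt y relative to TCP at grasp
    gp=W(l,np.array([[-29,0,44.]]))[0]; yy=l[2]; d=gp-np.array([492.3,-227.385,44])
    e.append([(d@[-np.sin(.268),np.cos(.268),0]-s)/.5])
    return np.concatenate([np.concatenate(e)/.5,c[:3]/sig[0],c[3:6]/sig[1],[c[6]/sig[2]]])
for sig in ((2,.01,.004),(2,.01,1e-6),(2,.02,.03)):
    S=least_squares(R,np.r_[553,53,.225,520,-219,.267,0,np.zeros(7)],args=(sig,),loss='soft_l1',x_scale=np.r_[1,1,.01,1,1,.01,1,1,1,1,.01,.01,.01,.01])
    v=S.x; print(np.round(v[:7],3),'corr',np.round(v[7:],4),'cost',S.cost,'eye',W(v[:3],np.array([[-36,0,92.]]))[0])
E
python3 joint.py
```

```text
[ 5.54111e+02  5.42860e+01  2.25000e-01  5.20895e+02 -2.19786e+02
  2.73000e-01 -6.74000e-01] corr [ 1.9344e+00 -5.3540e-01  5.3113e+00 -2.6000e-03  4.6000e-03  2.9000e-03
 -4.1000e-03] cost 24.14783371658665 eye [519.0219292   46.24012423  92.        ]
[ 5.54167e+02  5.43070e+01  2.25000e-01  5.20956e+02 -2.19712e+02
  2.73000e-01 -6.51000e-01] corr [ 1.8479e+00 -5.4530e-01  6.1198e+00 -2.2000e-03  3.9000e-03  2.6000e-03
 -0.0000e+00] cost 24.52712674131457 eye [519.07531801  46.27266189  92.        ]
[ 5.53750e+02  5.42590e+01  2.27000e-01  5.20517e+02 -2.20076e+02
  2.73000e-01 -7.22000e-01] corr [ 2.379  -0.419   2.233  -0.0041  0.0081  0.0044 -0.0207] cost 22.01327083010072 eye [518.67230565  46.16356178  92.        ]
```

```bash
python3 - <<'E'
from h import *
import pickle
o=[np.pi,0,np.pi/2+0.226]
r.move_straight((461.2,33.7,200),speed=100,rot=o)
r.move_straight((461.2,33.7,152),speed=80); r.dwell(.3)
print(r.get_time_s(), r.get_ee_pos(),r.get_tool_rot(),r.get_wrist_force())
for c in ('wrist','scene','top'):
    f=r.grab_frame(c); cv2.imwrite(f'pics/d_{c}.png',f['pixels']); pickle.dump(f,open(f'd_{c}.pkl','wb'))
a=cv2.imread('pics/d_wrist.png')[110:250,250:390]; cv2.imwrite('pics/dw.png',cv2.resize(a,None,fx=4.2,fy=4.2,interpolation=cv2.INTER_NEAREST))
a=cv2.imread('pics/d_scene.png')[150:240,220:320];cv2.imwrite('pics/ds.png',cv2.resize(a,None,fx=6,fy=6,interpolation=cv2.INTER_CUBIC))
a=cv2.imread('pics/d_top.png')[110:200,200:320];cv2.imwrite('pics/dt.png',cv2.resize(a,None,fx=5,fy=5,interpolation=cv2.INTER_CUBIC))
E
```

```text
11.05 [461.29489965  33.70953664 152.26474376] [3.14111550e+00 2.10157395e-04 1.79684872e+00] [ 0.28017229  0.48775179 -1.32887532]
```

View pics/d_wrist.png

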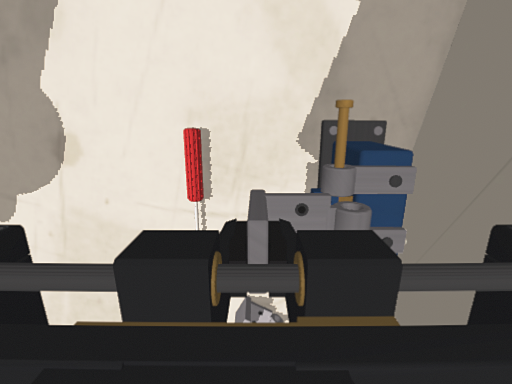

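View pics/dw.png

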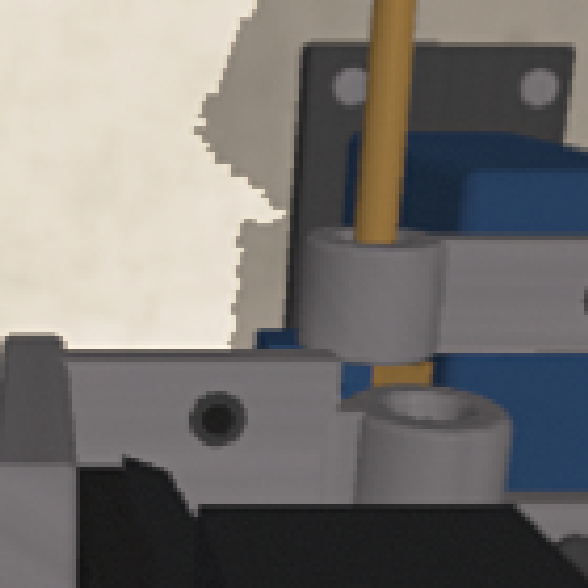

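View pics/ds.png

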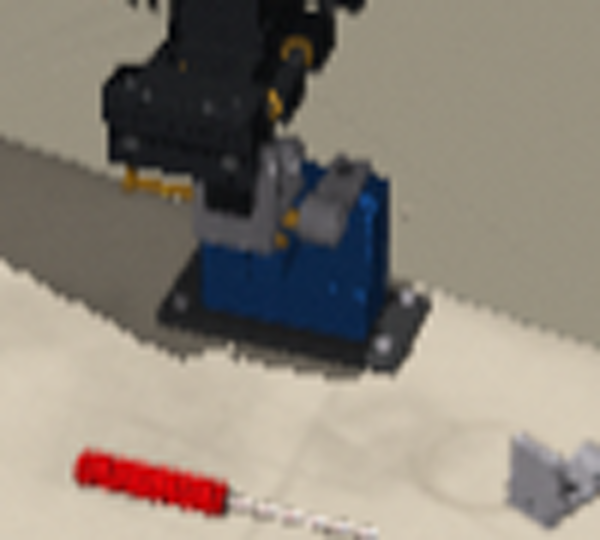

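View pics/dt.png

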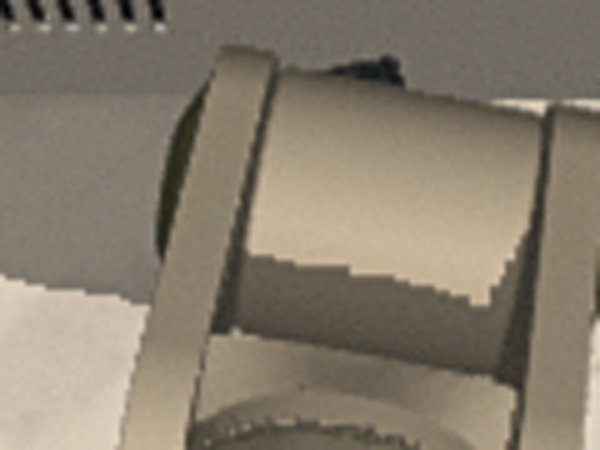

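```bash
cat > joint2.py <<'E'
import io,contextlib
with contextlib.redirect_stdout(io.StringIO()):
    exec(open('joint.py').read())
fd=pickle.load(open('d_wrist.pkl','rb'))
zd=lambda a:np.array([250,110])+np.array(a,float)/4.2-.5
MD=np.array([(-20,45,88),(-32,65,10)],float); PD=zd([(465,170),(305,45)])
tcpd=np.array([461.295,33.71,152.265]); yd=1.79685-np.pi/2
exd=np.array([np.cos(yd),np.sin(yd),0]); eyd=np.array([-np.sin(yd),np.cos(yd),0])
J=[(34,305,443),(14,300,438)]; B=[(12,360,511)]
HL=np.array([(30,12,12),(16,20,8.5),(-34,20,56),(-24,20,56),(-34,20,0),(-24,20,0)],float); PH=zd([(433,409),(337,357),(0,465),(76,466),(8,338),(63,340)])
def leafW(s,dx,M): return Ro.from_euler('z',yd).apply(M)+tcpd+(29+dx)*exd+s*eyd-[0,0,42.3]
def R2(v,sig):
    g=cor(fd,v[7:14]); e=[]
    for y,a,b in J:
        u=proj(g,W(v[:3],np.c_[-36+12*np.cos(th),0*th+y,92+12*np.sin(th)]))[:,0]; e+=[u.min()-zd([a,0])[0],u.max()-zd([b,0])[0]]
    for y,a,b in B:
        u=proj(g,leafW(v[6],v[14],np.c_[30+12*np.cos(th),0*th+y,12+12*np.sin(th)]))[:,0]; e+=[u.min()-zd([a,0])[0],u.max()-zd([b,0])[0]]
    u=proj(g,W(v[:3],np.c_[-36+12*np.cos(th),0*th+34,92+12*np.sin(th)]))[:,1]; e.append(u.min()-zd([0,228])[1])
    u=proj(g,W(v[:3],np.c_[-36+12*np.cos(th),0*th+14,92+12*np.sin(th)]))[:,1]; e.append(u.max()-zd([0,363])[1])
    u=proj(g,leafW(v[6],v[14],np.c_[30+12*np.cos(th),0*th+12,12+12*np.sin(th)]))[:,1]; e.append(u.min()-zd([0,388])[1])
    e+=list((proj(g,W(v[:3],MD))-PD).ravel()); e+=list((proj(g,leafW(v[6],v[14],HL))-PH).ravel())
    return np.array(e)
if __name__=='__main__':
  for sig in ((2,.01,1e-6),(2,.02,.03)):
    S=least_squares(lambda v:np.concatenate([R(v[:14],sig),R2(v,sig)/.5,[v[14]/.3]]),np.r_[553,53,.225,520,-219,.267,0,np.zeros(8)],loss='soft_l1',x_scale=np.r_[1,1,.01,1,1,.01,1,1,1,1,.01,.01,.01,.01,1])
    v=S.x; E=W(v[:3],np.array([[-36,0,92.]]))[0]; l=leafW(v[6],v[14],np.array([[30,0,12.]]))[0]
    print(np.round(v[:7],3),'corr',np.round(v[7:],4),'cost',S.cost,'jeye',E,'leye',l,'yd',yd)
    c,s_=np.cos(v[2]),np.sin(v[2]); d=E-l; print('needed in jamb frame',d@[c,s_,0],d@[-s_,c,0],d[2])
    print(np.round(R2(v,sig),1))
E
python3 joint2.py
```

```text
[ 5.53833e+02  5.36580e+01  2.24000e-01  5.20618e+02 -2.19529e+02
  2.73000e-01 -6.16000e-01] corr [ 1.8452e+00 -8.6560e-01  4.1858e+00  5.0000e-04  4.9000e-03  1.6000e-03
 -0.0000e+00  6.8560e-01] cost 59.865043242328724 jeye [518.73604542  45.64401508  92.        ] leye [519.60022766  46.48691355 121.965     ] yd 0.2260536732051035
needed in jamb frame -1.0301392091219228 -0.6293663410335761 -29.96499999999999
[-0.2  1.3 -0.7 -0.2 -3.4  0.1 -1.4  0.3 -1.2  0.1 -0.5 -0.6 -0.4 -1.4
 -0.5 -0.9 -1.7 -0.8  0.1  2.2 -0.1  0.3 -0.8  2.  -1.2]
[ 5.53705e+02  5.34580e+01  2.25000e-01  5.20417e+02 -2.19987e+02
  2.72000e-01 -8.27000e-01] corr [ 2.1980e+00 -8.4530e-01  1.6759e+00 -1.3000e-03  7.6000e-03  2.4000e-03
 -1.4100e-02  5.5320e-01] cost 58.407027401713776 jeye [518.61365893  45.42027792  92.        ] leye [519.51839033  46.25228561 121.965     ] yd 0.2260536732051035
needed in jamb frame -1.06764786654778 -0.6090186566556266 -29.96499999999999
[-0.2  1.3 -0.8 -0.3 -3.4  0.2 -1.5  0.2 -1.3  0.  -0.7 -0.6 -0.4 -1.4
 -0.5 -0.8 -1.8 -1.2  0.2  2.   0.   0.3 -0.9  2.  -1.4]
```

```bash
sed -i "s/e+=\[u.min()-zd(\[a,0\])\[0\],u.max()-zd(\[b,0\])\[0\]\]\n    u=proj/&/; s/B=\[(12,360,511)\]/B=[(12,346,511)]/; s/\[v\[14\]\/.3\]/[v[14]\/.05]/" joint2.py; python3 joint2.py
python3 - <<'E'
from h import *
r.move_straight((460.9,33.2,132),speed=60); r.dwell(.3)
print(r.get_time_s(), r.get_ee_pos(),r.get_wrist_force(),r.get_moment())
import pickle
f=r.grab_frame('wrist'); cv2.imwrite('pics/e.png',f['pixels']); pickle.dump(f,open('e.pkl','wb'))
a=cv2.imread('pics/e.png')[110:250,250:390]; cv2.imwrite('pics/ew.png',cv2.resize(a,None,fx=4.2,fy=4.2,interpolation=cv2.INTER_NEAREST))
E
```

```text
[ 5.53371e+02  5.35950e+01  2.24000e-01  5.20139e+02 -2.19482e+02
  2.72000e-01 -4.75000e-01] corr [ 1.7338e+00 -8.3180e-01  4.0279e+00  1.1000e-03  6.2000e-03  1.3000e-03
 -0.0000e+00  2.0300e-02] cost 55.92934890086243 jeye [518.26946     45.60463251  92.        ] leye [518.92018423  46.47547915 121.965     ] yd 0.2260536732051035
needed in jamb frame -0.8277869955784132 -0.7046875843635545 -29.96499999999999
[-0.2  1.3 -0.7 -0.2 -0.4 -0.2 -1.3  0.4 -1.2  0.1 -0.5 -0.5 -0.4 -1.8
 -0.5 -1.3 -1.7 -1.6  0.1  1.4 -0.1 -0.2 -0.8  1.5 -1.2]
[ 5.53327e+02  5.34250e+01  2.24000e-01  5.19990e+02 -2.19977e+02
  2.72000e-01 -7.01000e-01] corr [ 2.2978e+00 -7.6700e-01  1.1327e+00 -1.1000e-03  9.7000e-03  2.1000e-03
 -1.6700e-02  1.7500e-02] cost 53.78606571250853 jeye [518.22973503  45.41234734  92.        ] leye [518.96819504  46.25421834 121.965     ] yd 0.2260536732051035
needed in jamb frame -0.9073221666002363 -0.6563813275898938 -29.96499999999999
[-0.3  1.2 -0.8 -0.3 -0.4 -0.1 -1.5  0.2 -1.3  0.  -0.7 -0.6 -0.4 -1.7
 -0.6 -1.2 -1.8 -2.   0.2  1.2  0.  -0.2 -0.9  1.6 -1.4]
11.9833 [460.98628305  33.18801492 132.20049662] [-0.42443362 -0.0170855  -2.07118224] [-0.06164851 -0.07194988 -0.02303068]
```

View pics/ew.png

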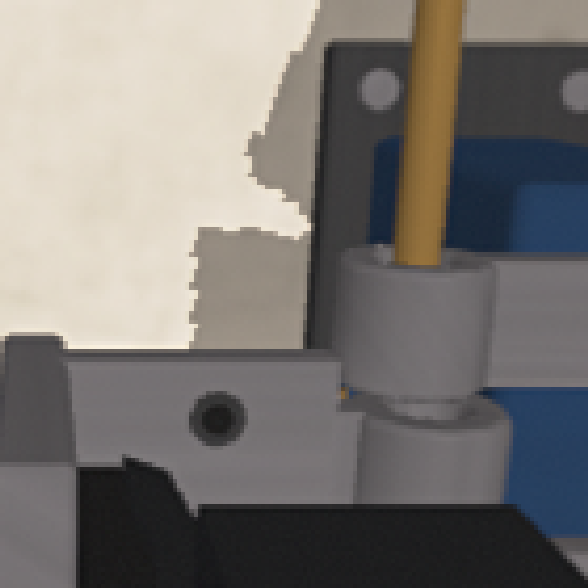

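The barrel has entered the gap beside the pin knuckle with no contact force. I'll apply the small remaining correction and step down, watching the force.

```bash
python3 - <<'E'
from h import *
for z in (127,124.5,123.5,123,122.5,122.1,121.8,121.5,121.2):
    r.move_straight((460.55,32.85,z),speed=30); r.dwell(.15)
    F=np.array(r.get_wrist_force()); print(round(r.get_time_s(),2),z, np.round(r.get_ee_pos(),2),np.round(F,2),np.round(r.get_moment(),3))
    if F[2]>5 or np.linalg.norm(F[:2])>8: break
E
```

```text
12.5 127 [460.57  32.84 127.02] [-0.09 -0.41 -2.14] [-0.069 -0.096 -0.022]
12.9 124.5 [460.57  32.84 124.53] [ 0.27 -0.07 -1.23] [-0.094 -0.052 -0.039]
13.3 123.5 [460.56  32.85 123.49] [-0.18  0.46 -0.48] [-0.098 -0.047 -0.02 ]
13.7 123 [460.55  32.85 123.  ] [ 0.61 -0.71 -2.09] [-0.092 -0.063 -0.007]
14.1 122.5 [460.55  32.85 122.51] [ 0.44 -0.19 -1.88] [-0.043 -0.072  0.004]
14.5 122.1 [460.56  32.86 122.11] [ 0.09  0.06 -2.07] [-0.049 -0.076 -0.022]
14.9 121.8 [460.54  32.84 121.8 ] [ 0.62 -0.24 -1.07] [-0.068 -0.021  0.055]
15.3 121.5 [460.54  32.84 121.5 ] [-0.8   0.07 -1.66] [-0.015 -0.065 -0.023]
15.7 121.2 [460.55  32.85 121.2 ] [ 0.18  0.75 -1.19] [-0.033 -0.107 -0.011]
```

```bash
python3 - <<'E'
from h import *
import pickle
def F(n=6):
    return np.mean([(r.dwell(.02),np.r_[r.get_wrist_force(),r.get_moment()])[1] for _ in range(n)],0)
for z in (120.9,120.5,120.1,119.7):
    r.move_straight((460.55,32.85,z),speed=30); f=F()
    print(round(r.get_time_s(),2),z, np.round(r.get_ee_pos(),2),np.round(f,3),r.get_gripper_width())
    if f[2]>2 or np.linalg.norm(f[:2])>5: break
for c in ('wrist','scene'):
    f=r.grab_frame(c); cv2.imwrite(f'pics/g_{c}.png',f['pixels']); pickle.dump(f,open(f'g_{c}.pkl','wb'))
a=cv2.imread('pics/g_wrist.png')[110:250,250:390]; cv2.imwrite('pics/gw.png',cv2.resize(a,None,fx=4.2,fy=4.2,interpolation=cv2.INTER_NEAREST))
a=cv2.imread('pics/g_scene.png')[150:230,230:310];cv2.imwrite('pics/gs.png',cv2.resize(a,None,fx=7,fy=7,interpolation=cv2.INTER_CUBIC))
E
```

```text
16.05 120.9 [460.63  32.86 120.95] [ 0.551  0.374 -1.181  0.014 -0.182 -0.007] 9.333624611230276
16.4 120.5 [460.61  32.81 120.62] [-0.51  -0.145  1.279 -0.03  -0.118  0.003] 9.52022205724256
16.75 120.1 [460.55  32.8  120.29] [-2.837 -0.757  5.182 -0.069  0.088  0.017] 9.738732581912705
```

View pics/gw.png

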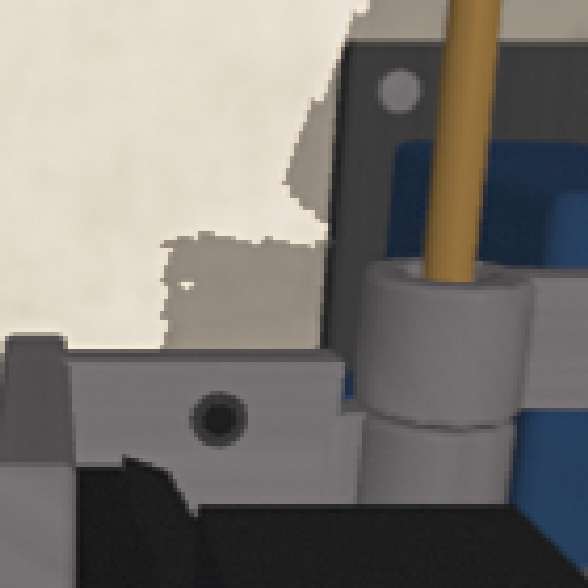

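View pics/gs.png

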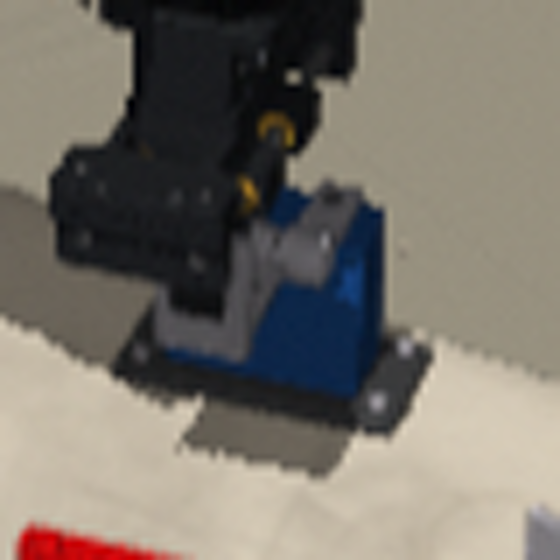

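Contact starts near z = 120.5, a little lower than the expected 122.3, with a push of about 3 N in -x. I'll probe the V-seat's contact height at offset x positions to find its centre.

```bash
python3 - <<'E'
from h import *
ex=np.array([np.cos(.225),np.sin(.225),0]); ey=np.array([-ex[1],ex[0],0])
b=np.array([460.55,32.85,0])
def F(n=4):
    return np.mean([(r.dwell(.01),np.r_[r.get_wrist_force(),r.get_moment()])[1] for _ in range(n)],0)
for dx in (-1.2,1.2):
    p=b+dx*ex
    r.move_straight(p+[0,0,122.9 if dx<0 else 122.9],speed=60)
    z=122.6
    while z>119.5:
        r.move_straight(p+[0,0,z],speed=30); f=F(); 
        print(dx,round(r.get_time_s(),2),round(z,2), round(r.get_ee_pos()[2],2),'x %.2f y %.2f z %.2f'%(f[:3]@ex,f[:3]@ey,f[2]),'M',np.round(f[3:]@np.c_[ex,ey],3))
        if f[2]>3 or abs(f[:3]@ex)>4 : break
        z-=.4
E
```

```text
-1.2 17.38 122.6 122.46 x 0.40 y -0.10 z -1.31 M [-0.044 -0.084]
-1.2 17.67 122.2 122.19 x 0.72 y 0.55 z -0.61 M [-0.011 -0.17 ]
-1.2 17.95 121.8 121.9 x 0.95 y 0.31 z -0.23 M [-0.016 -0.287]
-1.2 18.23 121.4 121.55 x 1.69 y 0.04 z 1.16 M [ 0.035 -0.443]
-1.2 18.52 121.0 121.19 x 1.63 y 0.33 z 1.82 M [ 0.011 -0.66 ]
-1.2 18.8 120.6 120.84 x 2.84 y 0.40 z 4.16 M [ 0.06  -0.888]
1.2 19.33 122.6 122.37 x -0.47 y 0.04 z -1.84 M [-0.083 -0.069]
1.2 19.62 122.2 122.17 x -0.23 y -0.07 z -1.34 M [-0.03  -0.042]
1.2 19.9 121.8 121.87 x -1.53 y -0.27 z 0.33 M [-0.054  0.005]
1.2 20.18 121.4 121.54 x -4.04 y 0.25 z 3.41 M [-0.078  0.273]
```

```bash
python3 - <<'E'
from h import *
import pickle
ex=np.array([np.cos(.225),np.sin(.225),0]); ey=np.array([-ex[1],ex[0],0])
b=np.array([460.55,32.85,0])+.05*ex
def F(n=6):
    return np.mean([(r.dwell(.01),np.r_[r.get_wrist_force(),r.get_moment()])[1] for _ in range(n)],0)
r.move_straight(b+[0,0,122.5],speed=60,rot=[np.pi,0,np.pi/2+.225])
for z in (121.3,120.9):
    r.move_straight(b+[0,0,z],speed=30); r.dwell(.15); f=F()
    print(round(r.get_time_s(),2),z,np.round(r.get_ee_pos(),2),r.get_tool_rot(),'x %.2f y %.2f z %.2f'%(f[:3]@ex,f[:3]@ey,f[2]),'M',np.round(f[3:]@np.c_[ex,ey],3),r.get_gripper_width())
for c in ('wrist','scene'):
    f=r.grab_frame(c); cv2.imwrite(f'pics/h_{c}.png',f['pixels']); pickle.dump(f,open(f'h_{c}.pkl','wb'))
a=cv2.imread('pics/h_wrist.png')[155:245,245:385]; cv2.imwrite('pics/hw.png',cv2.resize(a,None,fx=5.7,fy=5.7,interpolation=cv2.INTER_NEAREST))
a=cv2.imread('pics/c0.png')[155:245,245:385]; cv2.imwrite('pics/c0w.png',cv2.resize(a,None,fx=5.7,fy=5.7,interpolation=cv2.INTER_NEAREST))
E
```

```text
20.88 121.3 [460.57  32.88 121.26] [-3.14148001e+00 -6.10654333e-05  1.79582767e+00] x 0.51 y -0.09 z -1.43 M [-0.055 -0.069] 9.8700593404308
21.33 120.9 [460.66  32.85 120.94] [3.14137553e+00 3.64682982e-05 1.79575730e+00] x 0.02 y -0.09 z -0.86 M [-0.027 -0.145] 9.868048733868068
```

View pics/hw.png

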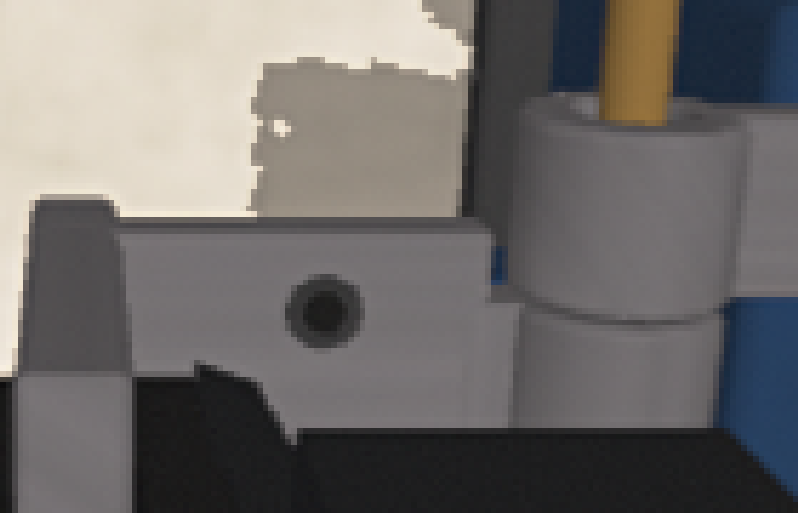

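View pics/c0w.png

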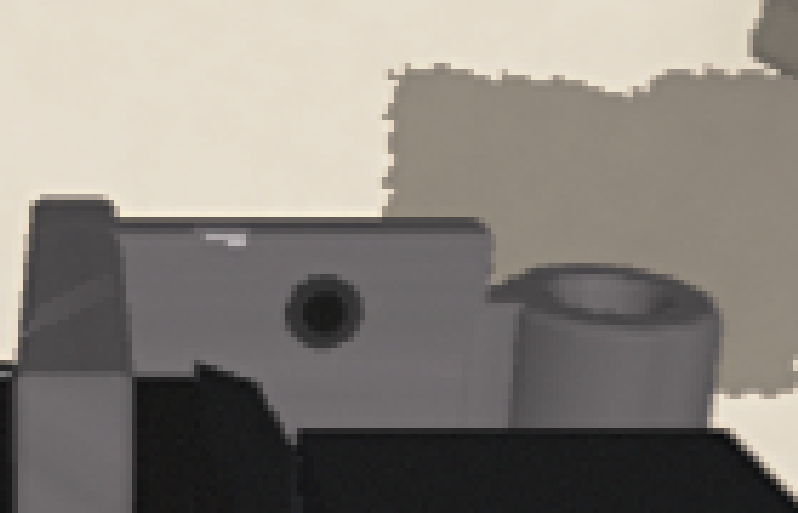

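The leaf has not moved in the gripper and is seated. By contact the barrel is centred, but contact comes 1.3 mm lower than my TCP-based expectation. I'll resolve height and pitch with a joint fit over all the wrist frames.

```bash
cat > joint3.py <<'E'
import io,contextlib
with contextlib.redirect_stdout(io.StringIO()):
    exec(open('joint2.py').read().replace("__name__=='__main__'","False"))
fe=pickle.load(open('e.pkl','rb')); fh=pickle.load(open('h_wrist.pkl','rb'))
zh=lambda a:np.array([245,155])+np.array(a,float)/5.7-.5
FR=[(fd,zd,[(34,305,443),(14,300,438)],228,363),(fe,zd,[(34,340,495),(14,332,489)],245,398),(fh,zh,[(34,522,746),(14,508,735)],93,322)]
tcph=np.array([460.64,32.86,120.94]); yh=.22505
exh=np.array([np.cos(yh),np.sin(yh),0]); eyh=np.array([-np.sin(yh),np.cos(yh),0])
HM=np.array([(-29,20,56),(-29,20,0),(30,12,12)],float); HP=zh([(74.5,373),(74,200),(612,295)])
def leafH(s,dz,pt,M):  # rotate about grip point
    Q=Ro.from_euler('y',pt).apply(M-[-29,0,44])
    return Ro.from_euler('z',yh).apply(Q)+tcph+s*eyh+[0,0,44-42.3+dz]
def cyl(x,y,z): return np.c_[x+12*np.cos(th),0*th+y,z+12*np.sin(th)]
def R3(v):
    c=v[6:13]; j=v[:3]; e=[]
    g1,g2,gb=cor(f1,c),cor(f2,c),cor(fb,c)
    e+=list((w*(proj(g1,W(j,M1))-P1)).ravel())+list((w2*(proj(g2,W(j,M2))-P2)).ravel())
    for f,y,u in L: e.append(proj(g1 if f is f1 else g2,W(j,cyl(-36,y,92)))[:,0].min()-u)
    e+=list((proj(gb,W(v[3:6],MB))-PB).ravel())
    for f,zz,T,a,b in FR:
        g=cor(f,c)
        for y,lo,hi in T:
            u=proj(g,W(j,cyl(-36,y,92)))[:,0]; e+=[u.min()-zz([lo,0])[0],u.max()-zz([hi,0])[0]]
        e.append(proj(g,W(j,cyl(-36,34,92)))[:,1].min()-zz([0,a])[1]); e.append(proj(g,W(j,cyl(-36,14,92)))[:,1].max()-zz([0,b])[1])
    g=cor(fh,c); s,dz,pt=v[13:16]
    e+=list((proj(g,leafH(s,dz,pt,HM))-HP).ravel())
    C=proj(g,leafH(s,dz,pt,cyl(30,12,12))); e+=[C[:,0].max()-zh([720,0])[0],C[:,1].min()-zh([0,265])[1]]
    e.append(proj(g,leafH(s,dz,pt,np.array([[16,20,12.]])))[0,0]-zh([491.5,0])[0])
    return np.array(e)
for sig in ((2,.01,1e-6),(2,.01,.005),(2,.01,.02)):
  for fix in (0,1):
    S=least_squares(lambda v:np.concatenate([R3(v)/.5,v[6:9]/sig[0],v[9:12]/sig[1],[v[12]/sig[2],v[15]/(1e-6 if fix else .03),v[14]/(2.)]]),np.r_[553,53,.225,520,-219,.267,np.zeros(10)],loss='soft_l1',x_scale=np.r_[1,1,.01,1,1,.01,1,1,1,.01,.01,.01,.01,1,1,.01])
    v=S.x; E=W(v[:3],np.array([[-36,0,92.]]))[0]; l=leafH(*v[13:16],np.array([[30,0,12.]]))[0]; d=E-l
    C=np.linalg.pinv(S.jac.T@S.jac); 
    print('jamb',np.round(v[:3],3),'corr',np.round(v[6:13],4),'cost %.1f'%S.cost,'s,dz,pitch',np.round(v[13:16],4),'sd',np.round(np.sqrt(np.diag(C))[13:16],3),'need x %.2f y %.2f z %.2f'%(d@exh,d@eyh,d[2]))
print(np.round(R3(v)[-33:],1))
E
python3 joint3.py
```

```text
jamb [5.55129e+02 5.31890e+01 2.26000e-01] corr [ 1.0403e+00 -7.3840e-01  5.0086e+00 -3.9000e-03 -9.0000e-04 -1.2000e-03
 -0.0000e+00] cost 38.1 s,dz,pitch [-0.777   1.2317 -0.016 ] sd [2.38  1.778 0.012] need x 1.14 y -0.54 z -0.82
jamb [5.55044e+02 5.31680e+01 2.26000e-01] corr [ 1.2025e+00 -8.8150e-01  4.8945e+00 -3.1000e-03  0.0000e+00 -1.1000e-03
 -0.0000e+00] cost 39.2 s,dz,pitch [-0.3849  3.039  -0.    ] sd [2.418 1.297 0.   ] need x 1.55 y -0.92 z -1.68
jamb [5.55118e+02 5.31550e+01 2.26000e-01] corr [ 1.0704e+00 -7.3670e-01  4.7298e+00 -4.1000e-03 -7.0000e-04 -1.2000e-03
 -1.4000e-03] cost 38.1 s,dz,pitch [-0.8215  1.1804 -0.016 ] sd [2.382 1.782 0.012] need x 1.12 y -0.53 z -0.77
jamb [5.55037e+02 5.31230e+01 2.26000e-01] corr [ 1.2444e+00 -8.7340e-01  4.5467e+00 -3.4000e-03  3.0000e-04 -1.1000e-03
 -1.8000e-03] cost 39.1 s,dz,pitch [-0.4434  2.9746 -0.    ] sd [2.417 1.306 0.   ] need x 1.54 y -0.91 z -1.61
jamb [5.55077e+02 5.30170e+01 2.27000e-01] corr [ 1.1911e+00 -7.2110e-01  3.6269e+00 -5.0000e-03  3.0000e-04 -9.0000e-04
 -7.1000e-03] cost 37.9 s,dz,pitch [-0.9964  0.9906 -0.0157] sd [2.381 1.786 0.012] need x 1.06 y -0.49 z -0.56
jamb [5.5501e+02 5.2956e+01 2.2600e-01] corr [ 1.4033e+00 -8.2460e-01  3.2270e+00 -4.6000e-03  1.4000e-03 -9.0000e-04
 -8.7000e-03] cost 38.9 s,dz,pitch [-0.6598  2.7345 -0.    ] sd [2.396 1.327 0.   ] need x 1.47 y -0.85 z -1.37
[-0.1 -0.   0.1  0.1 -0.3 -0.3  0.3  1.7 -0.2  0.2 -1.5  0.1 -0.2  1.2
 -0.4 -0.7 -1.2  0.4 -0.5  1.4 -0.4 -0.5 -1.5 -0.6  0.3  1.3  0.3 -0.5
 -1.   0.   0.5 -0.5 -0.9]
```

Vision alone cannot settle the height: its standard deviation is about 1.8 mm, while contact agrees on x. Next I'll probe the side clearance in the gap to centre in y, then hold just at the seat.

```bash
python3 - <<'E'
from h import *
ex=np.array([np.cos(.225),np.sin(.225),0]); ey=np.array([-ex[1],ex[0],0])
b=np.array([460.55,32.85,121.7])+.15*ex
def F(n=4):
    return np.mean([(r.dwell(.01),np.r_[r.get_wrist_force(),r.get_moment()])[1] for _ in range(n)],0)
r.move_straight(b,speed=60); f0=F(6); print(np.round(f0,2))
for sg in (-1,1):
    for d in (.8,1.4,1.8,2.2,2.6,3.0):
        r.move_straight(b+sg*d*ey,speed=40); f=F()-f0
        print(round(r.get_time_s(),2),sg*d,round((np.array(r.get_ee_pos())-b)@ey,2),'x %.2f y %.2f z %.2f'%(f[:3]@ex,f[:3]@ey,f[2]),'M',np.round(f[3:],3))
        if abs(f[:3]@ey)>2.2: break
    r.move_straight(b,speed=60)
E
```

```text
[ 0.29 -0.06 -1.5  -0.03 -0.05 -0.01]
22.02 -0.8 -0.83 x -0.08 y -0.21 z -0.39 M [-0.002  0.029  0.003]
22.3 -1.4 -1.41 x -0.13 y -0.12 z -0.35 M [-0.023 -0.059  0.005]
22.58 -1.8 -1.8 x -0.78 y 0.30 z 0.08 M [-0.019 -0.036  0.015]
22.87 -2.2 -2.22 x -0.13 y 0.60 z -0.34 M [ 0.013 -0.035  0.023]
23.15 -2.6 -2.62 x -0.03 y 0.29 z 0.40 M [ 0.026 -0.023  0.014]
23.43 -3.0 -3.01 x -0.39 y -0.03 z -0.01 M [ 0.002 -0.017  0.016]
23.97 0.8 0.79 x -0.28 y 0.41 z 0.24 M [-0.015 -0.042  0.02 ]
24.25 1.4 1.25 x -0.45 y -1.55 z 0.07 M [-0.332 -0.008 -0.086]
24.53 1.8 1.61 x -1.79 y -3.96 z 0.18 M [-0.698  0.03  -0.176]
```

Side contact comes at +1.05 mm, so the gap's centre is 0.95 mm toward -y, which agrees with vision. I'll centre there, re-check seating and set the final height.

```bash
python3 - <<'E'
from h import *
import pickle
ex=np.array([np.cos(.225),np.sin(.225),0]); ey=np.array([-ex[1],ex[0],0])
b=np.array([460.55,32.85,0])+.15*ex-.95*ey
def F(n=6):
    return np.mean([(r.dwell(.01),np.r_[r.get_wrist_force(),r.get_moment()])[1] for _ in range(n)],0)
for z in (122,121.3,121.0,120.7,120.5):
    r.move_straight(b+[0,0,z],speed=40); r.dwell(.1); f=F()
    print(round(r.get_time_s(),2),z,np.round(r.get_ee_pos(),2),'x %.2f y %.2f z %.2f'%(f[:3]@ex,f[:3]@ey,f[2]),'M',np.round(f[3:]@np.c_[ex,ey],3))
    if f[2]>2: break
r.move_straight(b+[0,0,121.2],speed=30); r.dwell(.3); f=F()
print(round(r.get_time_s(),2),np.round(r.get_ee_pos(),2),r.get_tool_rot(),'x %.2f y %.2f z %.2f'%(f[:3]@ex,f[:3]@ey,f[2]),'M',np.round(f[3:]@np.c_[ex,ey],3),r.get_gripper_width())
for c in ('wrist','scene'):
    g=r.grab_frame(c); cv2.imwrite(f'pics/i_{c}.png',g['pixels'])
a=cv2.imread('pics/i_wrist.png')[155:245,245:385]; a=cv2.resize(a,None,fx=5.7,fy=5.7,interpolation=cv2.INTER_NEAREST)
cv2.imwrite('pics/iw.png',a)
a=cv2.imread('pics/i_scene.png')[150:240,220:320];cv2.imwrite('pics/is.png',cv2.resize(a,None,fx=6,fy=6,interpolation=cv2.INTER_CUBIC))
E
```

```text
25.18 122 [460.89  32.02 121.99] x 0.44 y 0.09 z -1.48 M [-0.028 -0.062]
25.58 121.3 [460.92  31.95 121.31] x -0.15 y 0.23 z -1.40 M [-0.057 -0.085]
25.98 121.0 [460.91  31.96 121.02] x -0.06 y 0.24 z -0.72 M [-0.034 -0.05 ]
26.38 120.7 [460.88  31.94 120.74] x -2.06 y -0.33 z 1.36 M [-0.046  0.075]
26.78 120.5 [460.85  31.93 120.55] x -3.79 y -0.19 z 3.71 M [-0.072  0.242]
27.38 [460.9   32.01 121.13] [-3.14155859e+00 -9.25464325e-05  1.79580663e+00] x 0.08 y -0.12 z -1.60 M [-0.046 -0.074] 9.51597894102369
```

View pics/iw.png

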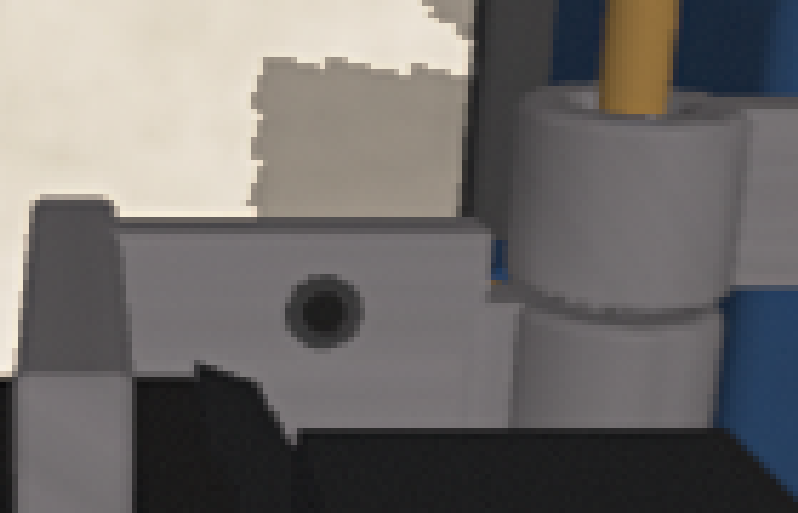

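View pics/is.png

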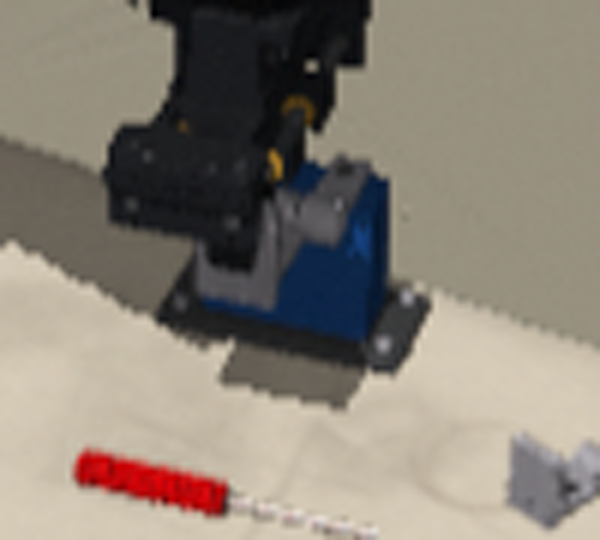

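```bash
python3 - <<'E'
from h import *
r.dwell(.2)
print(r.get_time_s(),r.get_ee_pos(),np.abs(r.get_dq()).max(),r.get_wrist_force(),r.get_gripper_width())
r.sign_off()
E
```

```text
27.6833 [460.88310106  31.961416   121.18214356] 0.0020748766926352046 [-0.0890382   0.80675829 -1.736787  ] 9.854851934500852
the job is handed in; nothing more can be done
```

I picked up the larger leaf by its flange and lowered its knuckle into the jamb gap, with the flange on the robot's side. I handed the job in at 27.7 s with the gripper still holding it.

**Checks that agreed**
- **Along the hinge axis:** I centred the leaf from contact with the pin-side knuckle, assuming the nominal 2 mm clearance. A sideways probe found no contact on the other side.
- **Front to back:** pushing against the V seat on both sides put its centre within about 0.2 mm of the leaf. The clean knuckle edges in the last picture agree with this.
- **Hold:** the arm was still, with only the leaf's weight on the wrist. The grip width was 9.85 mm on the 10 mm flange, and the tool was level.
- **Bystanders:** I touched nothing else on the bench that I know of.

**Checks that disagreed or stayed open**
- **Height:** the seat took load about 1.3 mm lower than the pick-up height predicted. I trusted the seat and hold the leaf 0.2–0.3 mm above first contact. If the pick-up height was right instead, the knuckle sits about 1.1 mm low.
- **Level:** the tool itself is level. One fit to the pictures suggested the knuckle end could be about 0.9° high (±0.7°), but the flange's symmetry in the camera suggests it is level, so I made no correction.
- **Camera fit:** before I discounted edges blurred by the jamb's strap, this fit showed about 1 mm of front-to-back error.

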